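Slide the packing board home and lay the carton layer

ROBOT

A 7-joint arm with a two-finger parallel gripper is mounted at the origin on the work surface. World frame = base frame: x ahead of the robot, y to its left, z up, the work surface at z = 0. Lengths are in m, angles in rad, forces in N, time in s.
With the tool pointing down it reaches from about 0.425 to 0.925 m from the base axis. Payload 6.8 kg.
Tool frame: the origin (TCP) lies at the very end of the fingers, on their centre line; the grasp point (between the pads) lies 19 mm behind it (grip_point_offset is the distance from the TCP to the grasp point, in m); z points along the fingers, y is the line along which they close (so a half turn about z gives the same grasp; the last joint's range is limited). The gripper opens to 85 mm and grips with 20 to 120 N. Pads are 22 mm wide; open, the fingers measure 114 mm over their backs; the gripper's body (76 mm by 85 mm) begins 54 mm behind the grasp point. The pads swing forward as they close: fully open they stand 13 mm farther back than shut.
Start: joints at [-1.449, 0.477, 0.022, 1.555, -0.011, 1.109, -0.083], TCP at [0.154, 0.657, 0.211] pointing down, gripper open.
Joint ranges: [-2.96, 2.96], [-0.34, 2.1], [-1.41, 1.46], [0.24, 2.44], [-1.37, 4.51], [0.17, 1.92], [-2.96, 2.96]. Speed limits (rad/s): [2.39, 2.39, 3.14, 3.14, 3.14, 3.14, 3.14].

INTERFACE

Orientations are given as a unit quaternion [w, x, y, z].
In Python, from station import * gives the robot as it stands.
- The arm moves only by the tool carry_out, never from a script. Its argument "rows" is text: rows parted by semicolons, each of 4 numbers parted by spaces: the shift along the world's x, y, z in mm, then the turn about the world's z in degrees. In form: dx dy dz yaw; .... A call has 1 to 10 rows; each row shifts and turns the commanded pose from where the row before left it; what a row does not reach is not made up. A row lasts 1/8 s, in which the tool goes at most 62.5 mm and 10.7 degrees, less where a joint would pass 70% of its speed; a pose out of reach is approached as far as the arm can. A call is refused whole if a number of a shift passes 62.5 or a number of a turn 10.7, either way. A call with a gripper value outside its range is refused whole. "claw" is the finger opening in mm, from 0 to 85.4, set as the call begins (left out, the last holds). The fingers move at their own pace and stop on an object; "force" is the grip in N (left out, the last holds). Time passes only in rows, so rows that do not move let the fingers close. It gives the time, the measured TCP pose, the force, the opening and the grip force at its end, in the units of the state.
- get_obs(): the state, without advancing time (a new reading comes with each control period).
- read_camera(name): name is "scene" or "top" or "wrist"; returns a dict with "img" (420x560x3 uint8, blue, green, red), "fov_y" (degrees; the focal length in pixels is half the picture's height over the tangent of half this angle, whatever the lens; pixels are square), "cx", "cy" (the principal point, pixels), "distortion" ([k1, k2, p1, p2, k3] as OpenCV has them; the pictures are not rectified), "world_to_cam" (4x4, takes a point from world to camera coordinates). Camera axes: x right, y up, looking along -z (the intrinsics and any distortion apply to the point x, -y, -z); pixel columns grow to the right and rows downward; lengths in m; the calibration is good to about 2 mm. A picture is of the moment at which its call begins. There is no depth.
- hand_in(): hands the job in; it is judged then, once.
Trained networks look in the newest picture that a camera, given by its name, has taken for a name from the list of things; names that differ only in an ending like _2 or _b are one class to them, and where a whole thing is asked for, a point or a joint stands for the part that bears it (a point fixed in the world has none). Each returns a list of dicts, best first, with "confidence" (0 to 1); they miss things now and then, are a little off and sometimes report something else, mostly with a low value. They report only what shows in the picture. A call takes as long as a camera call. They do not tell look-alikes from the thing itself.
- recognise(camera, thing): "centre" ([column, row] in pixels, amid what is visible of it).
- outline_of(camera, thing): "pixels" (420x560 bool, what is visible of it) and "centre" ([column, row] in pixels, amid what is visible of it).
- place_of(camera, thing): "centre" ([column, row] in pixels: a listed point, or the origin of a listed thing).
The state is a dict: "t": time; "q": joint angles; "joint_vel": joint speeds; "joint_torque": joint torques, N m; "eef_pos": TCP position; "tool_rot": TCP orientation; "contact_force": force on the tool from outside, world axes, zero at the start; "torque": the same for the moment, N m; "gripper_width": opening from 0.0 (shut) to 1.0 (fully open); "grasp_force": force on a finger pad.
Only numpy, scipy, OpenCV 4.12 (cv2) and the standard library are available. Lean on these libraries where they do the work, as an engineer would, in place of code of your own. Each camera call takes 0.05 s, during which the arm holds its last target. There are 200 camera calls.

TASK

First slide the flat packing board along the counter, without lifting it, onto the dark mat until it is flush against both rails of the packing corner. Then set the three small cartons upright on it, one in each outlined rectangle, so that two lie side by side and the third is turned across their ends, with the board still flush in the corner. Leave the bottles, the jar, the tall carton and the other things on the counter where they are.

Things in the scene. Friction and masses are not known exactly. Their poses are not given: they have to be found in the camera images.
- board: flat wooden packing board, 120 (own x) x 160 (own y) x 20 thick, 0.28 kg, flat on the counter, too wide to grasp. On top, three rectangles outlined in dark lines, each 40 x 73, 3.5 mm larger all round than a carton's foot: two side by side, long sides along own y, the third turned across their ends at the +y end. Origin: centre of its underside; z up
- board_corner (a point): the board's +x, +y corner (its far left corner as seen from the robot), at the underside; 60 and 80 mm from the board's origin
- place1 (a point): centre of the first outlined rectangle (long side along the board's y), on the board's top, at (-20, -20, 20) mm in the board's frame
- place2 (a point): centre of the second outlined rectangle (long side along the board's y), on the board's top, at (20, -20, 20) mm in the board's frame
- place3 (a point): centre of the third outlined rectangle (long side along the board's x), on the board's top, at (0, 36.5, 20) mm in the board's frame
- corner: fixed packing corner: two aluminium rails 12 thick, 24 high, meeting at a right angle, a thin dark mat (1 mm, no step) between them. Origin: inner corner where the rails' inner faces meet, at counter height. Far rail: 190 mm from there to own -y, inner face at own x = 0; left rail: 150 mm to own -x, inner face at own y = 0. Own x points away from the robot, y to its left, small yaw
- carton1: one of three identical small cardboard medicine cartons, 33 (own x) x 66 (own y) x 45 tall, 80 g, white paper band over it; stands on the counter on its 33 x 66 face. Origin: centre of its underside; z up
- carton2: one of three identical small cardboard medicine cartons, 33 (own x) x 66 (own y) x 45 tall, 80 g, white paper band over it; stands on the counter on its 33 x 66 face. Origin: centre of its underside; z up
- carton3: one of three identical small cardboard medicine cartons, 33 (own x) x 66 (own y) x 45 tall, 80 g, white paper band over it; stands on the counter on its 33 x 66 face. Origin: centre of its underside; z up
- bottle: bystander: small amber glass bottle with black cap, 36 dia x 85 tall (mm). Origin: centre of its underside
- jar: bystander: squat amber jar with white lid, 48 dia x 55 tall (mm). Origin: centre of its underside
- tall_carton: bystander: tall narrow carton standing on end, 36 x 36 x 98 tall; not one of the three to pack (mm). Origin: centre of its underside
- mortar: bystander: white ceramic bowl, 90 dia x 55 tall (mm). Origin: centre of its underside
- dropper: bystander: amber bottle with blue cap, 40 dia x 100 tall, beyond the work area (mm). Origin: centre of its underside
- spatula: bystander: metal spatula, 150 long, lying on the counter left of the packing corner (mm). Origin: near its middle, on the underside
Things that resemble listed ones, but are neither listed nor needed, are in the scene too. What is shaped like the carton2 but purple or yellow is not meant.

How it is judged:
On the way:
1. the board lies flush in the packing corner (gap under 5 mm to each rail, square to within 0.045 rad) with all three cartons still standing on the counter (x of board_corner in the frame of corner between -0.005 and 0.004 m and y of board_corner in the frame of corner between -0.005 and 0.004 m and angle between the y axis of board and the y axis of corner, either way round below 0.045 rad and height (world z) of board below 0.004 m and angle between board's own z axis and vertical below 0.05 rad and height (world z) of each of carton1, carton2, carton3 below 0.012 m), for 0.2 s.
At the end, for the whole second after the job is handed in: Board flat, within 5 mm of both rails and square to them within 0.045 rad; each outlined rectangle holds one carton (any), upright within 0.1 rad, centred within 8 mm and turned with the rectangle within 0.14 rad; board and cartons at rest (x of board_corner in the frame of corner between -0.005 and 0.004 m and y of board_corner in the frame of corner between -0.005 and 0.004 m and angle between the y axis of board and the y axis of corner, either way round below 0.045 rad and height (world z) of board below 0.004 m and angle between board's own z axis and vertical below 0.05 rad and ((distance between carton1 and place1 below 0.008 m and angle between carton1's own z axis and vertical below 0.1 rad and angle between the y axis of carton1 and the y axis of board, either way round below 0.14 rad) or (distance between carton2 and place1 below 0.008 m and angle between carton2's own z axis and vertical below 0.1 rad and angle between the y axis of carton2 and the y axis of board, either way round below 0.14 rad) or (distance between carton3 and place1 below 0.008 m and angle between carton3's own z axis and vertical below 0.1 rad and angle between the y axis of carton3 and the y axis of board, either way round below 0.14 rad)) and ((distance between carton1 and place2 below 0.008 m and angle between carton1's own z axis and vertical below 0.1 rad and angle between the y axis of carton1 and the y axis of board, either way round below 0.14 rad) or (distance between carton2 and place2 below 0.008 m and angle between carton2's own z axis and vertical below 0.1 rad and angle between the y axis of carton2 and the y axis of board, either way round below 0.14 rad) or (distance between carton3 and place2 below 0.008 m and angle between carton3's own z axis and vertical below 0.1 rad and angle between the y axis of carton3 and the y axis of board, either way round below 0.14 rad)) and ((distance between carton1 and place3 below 0.008 m and angle between carton1's own z axis and vertical below 0.1 rad and angle between the y axis of carton1 and the x axis of board, either way round below 0.14 rad) or (distance between carton2 and place3 below 0.008 m and angle between carton2's own z axis and vertical below 0.1 rad and angle between the y axis of carton2 and the x axis of board, either way round below 0.14 rad) or (distance between carton3 and place3 below 0.008 m and angle between carton3's own z axis and vertical below 0.1 rad and angle between the y axis of carton3 and the x axis of board, either way round below 0.14 rad)) and linear speed of each of carton1, carton2, carton3, board below 0.02 m/s); the robot touches nothing.
It fails at once if the board is lifted or tipped off the counter (over 12 mm or 0.2 rad) (height (world z) of board above 0.012 m or angle between board's own z axis and vertical above 0.2 rad).
It fails at once if a bystander is moved more than 40 mm or knocked over (distance of any of bottle, jar, tall_carton, mortar, dropper, spatula from where it was at the start of the episode above 0.04 m or angle between any of bottle, jar, tall_carton, mortar, dropper's own z axis and vertical above 0.6 rad).
It also fails if it takes over 72 s, if anything falls off the work surface, if the arm or the gripper's body presses on something with over 40 N, if the wrist force passes 120 N, or if a joint passes its speed limit or range.

## Working session

There is one attempt and no reset: what is moved stays moved. The work goes in short steps, Python scripts to look and compute and a tool call to move; the robot and the scene stay as the last step left them, time stands still between calls to the robot, and variables do not carry over. Pictures are saved under pics/ and viewed, at most 10 in all, crops included, and the job is handed in when it is done.

Besides the shell and the picture viewer there is one more tool, called after ">>>" as name(argument=value, ...), one argument or row to a line, values as JSON. carry_out: Moves the arm, as the interface text tells. Its arguments: {"type":"object","properties":{"rows":{"type":"string"},"claw":{"type":"number"},"force":{"type":"number"}},"required":["rows"]}

```bash
mkdir -p pics; ls; python3 - <<'E'
from station import *
import cv2,numpy as np
o=get_obs();print(o['eef_pos'],o['tool_rot'],o['t'])
for n in ("scene","top"):
    c=read_camera(n);cv2.imwrite(f"pics/{n}0.png",c["img"])
    print(n,c["fov_y"],c["cx"],c["cy"],c["distortion"],np.round(c["world_to_cam"],3).tolist())
    for th in ("board","board_corner","place1","place2","place3","corner","carton1","bottle","jar","tall_carton","mortar"):
        print(th,[(np.round(d["centre"]).tolist(),round(d["confidence"],2)) for d in place_of(n,th)])
E
```

```text
pics
[0.15364999 0.65662114 0.2102168 ] [-3.46214067e-05  1.14661957e-01  9.93404135e-01 -9.26439810e-04] 0.0
scene 55.38179360373685 281.68903525095055 208.1185025399672 [-0.10221674  0.          0.          0.          0.        ] [[0.625, 0.781, -0.013, -0.336], [-0.662, 0.539, 0.521, 0.401], [0.414, -0.317, 0.853, -1.319], [0.0, 0.0, 0.0, 1.0]]
board [([264.0, 199.0], 0.96)]
board_corner [([304.0, 192.0], 0.92)]
place1 [([255.0, 194.0], 0.92), ([267.0, 201.0], 0.89), ([276.0, 184.0], 0.85)]
place2 [([255.0, 194.0], 0.92), ([267.0, 201.0], 0.89), ([276.0, 184.0], 0.85)]
place3 [([255.0, 194.0], 0.92), ([267.0, 201.0], 0.89), ([276.0, 184.0], 0.85)]
corner [([388.0, 180.0], 0.75), ([187.0, 256.0], 0.61), ([301.0, 190.0], 0.28)]
carton1 [([213.0, 284.0], 0.97), ([134.0, 333.0], 0.96), ([110.0, 302.0], 0.96), ([340.0, 115.0], 0.93), ([142.0, 253.0], 0.8), ([290.0, 250.0], 0.73), ([202.0, 330.0], 0.55)]
bottle [([157.0, 287.0], 0.57)]
jar [([188.0, 256.0], 0.56), ([424.0, 154.0], 0.4)]
tall_carton [([170.0, 229.0], 0.76)]
mortar [([381.0, 127.0], 0.55), ([340.0, 114.0], 0.4)]
top 51.6
[... 296 characters left out ...]
.0], 0.38), ([156.0, 259.0], 0.25)]
board_corner [([246.0, 212.0], 0.72)]
place1 [([264.0, 227.0], 0.92), ([285.0, 230.0], 0.56)]
place2 [([264.0, 227.0], 0.92), ([285.0, 230.0], 0.56)]
place3 [([264.0, 227.0], 0.92), ([285.0, 230.0], 0.56)]
corner [([181.0, 177.0], 0.61), ([357.0, 258.0], 0.22)]
carton1 [([352.0, 195.0], 0.87), ([423.0, 226.0], 0.85), ([155.0, 261.0], 0.72), ([418.0, 200.0], 0.66), ([386.0, 248.0], 0.61), ([383.0, 166.0], 0.57), ([290.0, 173.0], 0.53)]
bottle [([284.0, 228.0], 0.74), ([388.0, 217.0], 0.72), ([247.0, 215.0], 0.53)]
jar [([357.0, 226.0], 0.55), ([279.0, 219.0], 0.49), ([139.0, 221.0], 0.44)]
tall_carton [([358.0, 258.0], 0.49)]
mortar [([136.0, 219.0], 0.55)]
```

```bash
python3 - <<'E'
import cv2
a=cv2.imread("pics/top0.png");cv2.imwrite("pics/top0c.png",cv2.resize(a[130:310,90:450],(800,400),interpolation=cv2.INTER_CUBIC))
E
```

```text
(no output)
```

View pics/top0c.png

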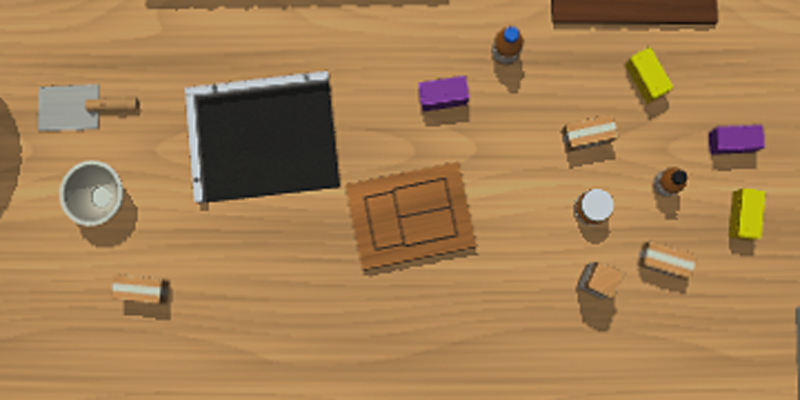

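View pics/scene0.png

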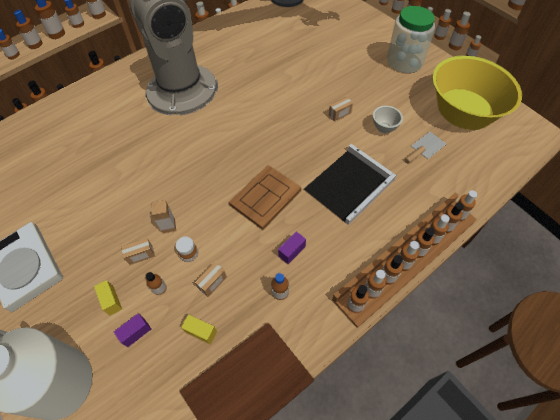

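The top view shows three orange cartons with a white band at about (356,189), (391,247) and (153,260). Purple and yellow look-alikes are nearby. The board is at (275,228) and the packing corner at (177,170). Next I'll fit poses and check the cartons in an enlarged crop.

```bash
cat > h.py <<'E'
from station import *
import cv2,numpy as np
from scipy.optimize import minimize
def K(c):
    f=c["img"].shape[0]/2/np.tan(np.radians(c["fov_y"])/2)
    return np.array([[f,0,c["cx"]],[0,f,c["cy"]],[0,0,1.]]),np.array(c["distortion"],float)
def proj(c,P):
    k,d=K(c);W=np.array(c["world_to_cam"]);P=np.atleast_2d(P)
    q=(P@W[:3,:3].T+W[:3,3])*[1,-1,-1]
    return cv2.projectPoints(q.reshape(-1,1,3),np.zeros(3),np.zeros(3),k,d)[0].reshape(-1,2)
def ray(c,uv,z):
    k,d=K(c);W=np.array(c["world_to_cam"])
    n=cv2.undistortPoints(np.array(uv,float).reshape(-1,1,2),k,d).reshape(-1,2)
    D=np.c_[n[:,0],-n[:,1],-np.ones(len(n))]@W[:3,:3];o=-W[:3,:3].T@W[:3,3]
    return (o+D*((z-o[2])/D[:,2])[:,None])[:,:2]
def box(p,sx,sy,h,z0=0):
    s=np.array([[a*sx/2,b*sy/2] for a in(-1,1) for b in(-1,1)])
    R=np.array([[np.cos(p[2]),-np.sin(p[2])],[np.sin(p[2]),np.cos(p[2])]])
    g=s@R.T+p[:2];return np.r_[np.c_[g,np.full(4,z0)],np.c_[g,np.full(4,z0+h)]]
def sil(c,p,dims,z0=0,S=4):
    h=cv2.convexHull(proj(c,box(p,*dims,z0)).astype(np.float32))
    m=np.zeros((420,560),np.uint8)
    cv2.fillConvexPoly(m,np.round(h*16).astype(np.int32),255,cv2.LINE_AA,4);return m/255.
def fit(cm,p0,dims,z0=0):
    """cm: list of (cam,mask)"""
    def cost(p):
        t=0
        for c,m in cm:
            s=sil(c,p,dims,z0);t+=np.abs(s-m).sum()/max(m.sum(),1)
        return t/len(cm)
    best=None
    for y in p0[2]:
        i=np.array([[p0[0],p0[1],y]]*4);i[1,0]+=.012;i[2,1]+=.012;i[3,2]+=.2
        r=minimize(cost,i[0],method="Nelder-Mead",options=dict(initial_simplex=i,xatol=1e-4,fatol=1e-4))
        if best is None or r.fun<best.fun:best=r
    return best.x,best.fun
C=(.033,.066,.045);B=(.12,.16,.02)
def near(lst,uv,r=15):
    l=[d for d in lst if np.hypot(*(np.array(d["centre"])-uv))<r];return l[0] if l else None
E
cat > a.py <<'E'
from h import *
cs={n:read_camera(n) for n in("scene","top")}
ol={(n,t):outline_of(n,t) for n in cs for t in("carton1","board","corner")}
seeds={"A":(356,189),"B":(391,247),"C":(153,260)}
top=cs["top"];o=[]
for k,uv in seeds.items():
    w=ray(top,[uv],.035)[0];cm=[]
    for n,c in cs.items():
        d=near(ol[n,"carton1"],proj(c,[*w,.022])[0])
        if d is not None: cm.append((c,d["pixels"].astype(float)))
    p,f=fit(cm,(w[0],w[1],(0,.8,1.57,2.4)),C);print(k,len(cm),np.round(p,4),round(f,3))
w=ray(top,[(275,228)],.02)[0];cm=[]
for n,c in cs.items():
    d=near(ol[n,"board"],proj(c,[*w,.02])[0],20)
    if d is not None: cm.append((c,d["pixels"].astype(float)))
for q in [cm]+[[x] for x in cm]:
    p,f=fit(q,(w[0],w[1],(.18,)),B);print("board",len(q),np.round(p,4),round(f,3))
for n,c in cs.items():
    hsv=cv2.cvtColor(c["img"],cv2.COLOR_BGR2HSV);m=((hsv[...,2]<60)).astype(np.uint8)
    k,l,st,ce=cv2.connectedComponentsWithStats(m)
    uv=proj(c,[*ray(top,[(210,190)],0)[0],0])[0].astype(int);i=l[uv[1],uv[0]]
    h=cv2.findContours((l==i).astype(np.uint8),0,2)[0][0]
    P=ray(c,h.reshape(-1,2),0.001);r=cv2.minAreaRect((P*1000).astype(np.float32))
    print("mat",n,st[i],r,np.round(cv2.boxPoints(r)).tolist())
t=top["img"];s=cv2.resize
cr=[s(t[v-22:v+22,u-30:u+30],(264,194),interpolation=2) for u,v in seeds.values()]
sc=cs["scene"]["img"];cr2=[s(sc[v-22:v+22,u-30:u+30],(264,194),interpolation=2) for u,v in((210,278),(138,252),(341,110))]
cv2.imwrite("pics/cart.png",np.vstack([np.hstack(cr),np.hstack(cr2)]))
E
python3 a.py
```

```text
A 2 [ 0.6385 -0.2953  0.2557] 0.183
B 2 [ 0.4619 -0.3977  2.9091] 0.173
C 2 [0.425  0.3227 3.1409] 0.211
board 2 [ 0.5254 -0.0471  0.2115] 0.074
board 1 [ 0.5241 -0.0473  0.2084] 0.051
board 1 [ 0.5276 -0.0443  0.181 ] 0.091
mat scene [ 304  151   82   71 2833] ((629.4617919921875, 154.28500366210938), (145.35044860839844, 190.74449157714844), 6.988269329071045) [[546.0, 240.0], [569.0, 51.0], [713.0, 68.0], [690.0, 258.0]]
mat top [ 178  167   65   54 2862] ((632.568359375, 156.15182495117188), (151.53611755371094, 191.012939453125), 6.160196304321289) [[547.0, 243.0], [567.0, 53.0], [718.0, 69.0], [698.0, 259.0]]
```

View pics/cart.png

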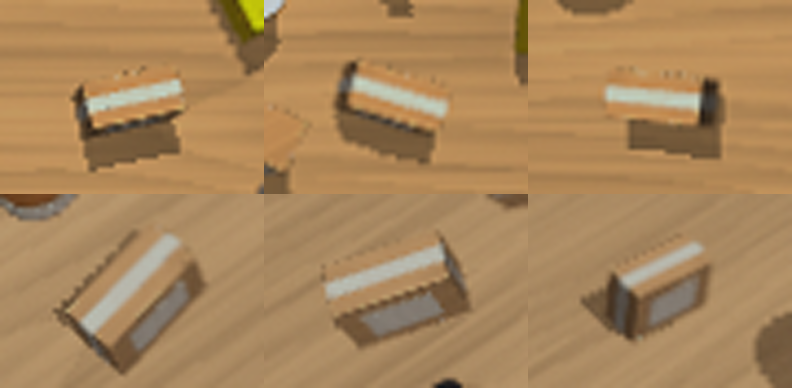

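All three crops show a white-banded orange carton, and none is purple or yellow. A is at top pixel (356,189), B at (391,247) and C at (153,260), and all three fit the description. I'll move to the board's right side and locate the bystanders.

>>> carry_out(
  rows="49.4 -35 0 -8.1;49.4 -35 0 -8.1;49.4 -35 0 -8.1;49.4 -35 0 -8.1;49.4 -35 0 -8.1;49.4 -35 0 -8.1;49.4 -35 0 -8.1;49.4 -35 0 -8.1;0 -60 0 0;0 -60 0 0",
  claw=60,
  force=30,
)

```text
t: 2.85
eef_pos: [0.5495, 0.2553, 0.2109]
tool_rot: [0.0, 0.629, 0.777, -0.0]
contact_force: [0.0, -0.1, 0.9]
gripper_width: 0.704
grasp_force: 0.0
```

>>> carry_out(
  rows="0 -60 0 0;0 -60 0 0;0 -60 0 0;0 -60 0 0;0 -60 0 0;0 -60 0 0;0 -57 -20 0;0 0 -50 0;0 0 -50 0;0 0 0 0",
)

```text
t: 4.1
eef_pos: [0.5461, -0.159, 0.0883]
tool_rot: [-0.003, 0.629, 0.777, -0.002]
contact_force: [0.0, -0.2, 0.3]
gripper_width: 0.704
grasp_force: 0.0
```

```bash
cat > b.py <<'E'
from h import *
from scipy.spatial.transform import Rotation as R
o=get_obs();q=o['tool_rot'];r=R.from_quat([q[1],q[2],q[3],q[0]]).as_matrix()
print(np.round(o['eef_pos'],4),"y dir deg",np.degrees(np.arctan2(r[1,1],r[0,1])),o['t'],o['gripper_width'],o['contact_force'])
c=read_camera("wrist");cv2.imwrite("pics/w1.png",c["img"])
W=np.array(c["world_to_cam"]);print("camera at",-W[:3,:3].T@W[:3,3])
sc=read_camera("scene");tp=read_camera("top")
for n,c,t,uv,h in (("top",tp,"tall",(361,256),.098),("top",tp,"jar",(358,223),.055),("top",tp,"bottle",(393,211),.085),("top",tp,"mortar",(131,217),.055),
 ("scene",sc,"tall",(160,209),.098),("scene",sc,"jar",(185,243),.055),("scene",sc,"bottle",(151,276),.085)):
    print(n,t,np.round(ray(c,[uv],h),3))
E
python3 b.py
```

```text
[ 0.5461 -0.159   0.0883] y dir deg 12.02722122958659 4.1 0.7042821150512603 [ 0.03946879 -0.23874445  0.25980926]
camera at [ 0.53175628 -0.08227581  0.25177504]
top tall [[ 0.433 -0.294]]
top jar [[ 0.532 -0.295]]
top bottle [[ 0.564 -0.395]]
top mortar [[0.552 0.387]]
scene tall [[ 0.443 -0.299]]
scene jar [[ 0.536 -0.295]]
scene bottle [[ 0.575 -0.402]]
```

View pics/w1.png

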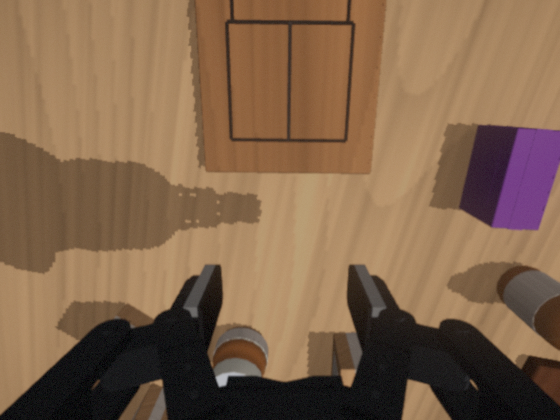

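```bash
python3 - <<'E'
from h import *
c=read_camera("wrist")
P=ray(c,[(207,173),(372,173),(199,20),(383,20)],.02);print(np.round(P,4),np.degrees(np.arctan2(*(P[1]-P[0])[::-1])),np.linalg.norm(P[1]-P[0]))
E
```

```text
[[ 0.4888 -0.1406]
 [ 0.6081 -0.1154]
 [ 0.4702 -0.0426]
 [ 0.5862 -0.0179]] 11.956837787614436 0.12194124664424197
```

>>> carry_out(
  rows="8 1 -40 0;0 0 -30 0;0 0 -10 0;0 0 0 0",
)

```text
t: 4.8
eef_pos: [0.5577, -0.1589, 0.0122]
tool_rot: [0.001, 0.629, 0.777, 0.0]
contact_force: [-0.7, 0.1, 0.9]
gripper_width: 0.704
grasp_force: 0.0
```

>>> carry_out(
  rows="0 0 -8 0;-1.5 9.9 0 0;-1.5 9.9 0 0;-1.5 11.9 0 0;-1.5 11.9 0 -0.7;-1.5 11.9 0 -0.7;-1.5 11.9 0 -0.7;-1.5 11.9 0 -0.7;-1.5 11.9 0 -0.7;-1.5 11.9 0 -0.7",
)

```text
t: 6.05
eef_pos: [0.5434, -0.0549, 0.0032]
tool_rot: [0.0, 0.657, 0.753, 0.0]
contact_force: [-0.3, -0.6, 0.1]
gripper_width: 0.702
grasp_force: 0.0
```

```bash
cat > c.py <<'E'
from h import *
from scipy.spatial.transform import Rotation as R
import sys
CO=np.array([.695,.258]);CY=.115
def cf(p):
    s,k=np.sin(CY),np.cos(CY);d=np.asarray(p)-CO;return np.array([k*d[0]+s*d[1],-s*d[0]+k*d[1]])
def board(p0):
    cm=[];out=[]
    for n in("scene","top"):
        c=read_camera(n);d=near(outline_of(n,"board"),proj(c,[p0[0],p0[1],.02])[0],30)
        if d is not None: cm.append((c,d["pixels"].astype(float)))
    for q in [cm]+[[x] for x in cm]:
        p,f=fit(q,(p0[0],p0[1],(p0[2],)),B)
        k=np.array([np.cos(p[2])*.06-np.sin(p[2])*.08,np.sin(p[2])*.06+np.cos(p[2])*.08])+p[:2]
        print("board",np.round(p,4),round(f,3),"corner in cf",np.round(cf(k),4))
if __name__=="__main__":
    o=get_obs();q=o['tool_rot'];r=R.from_quat([q[1],q[2],q[3],q[0]]).as_matrix()
    print(np.round(o['eef_pos'],4),"y dir",round(np.degrees(np.arctan2(r[1,1],r[0,1])),2),"cf",np.round(cf(o['eef_pos'][:2]),4),o['t'],np.round(o['contact_force'],1))
    board([float(a) for a in sys.argv[1:4]])
E
python3 c.py .522 .037 .14
```

```text
[ 0.5434 -0.0549  0.0032] y dir 7.78 cf [-0.1865 -0.2934] 6.05 [-0.3 -0.6  0.1]Traceback (most recent call last):
  File "c.py", line 19, in <module>
    board([float(a) for a in sys.argv[1:4]])
    ~~~~~^^^^^^^^^^^^^^^^^^^^^^^^^^^^^^^^^^^
  File "c.py", line 13, in board
    p,f=fit(q,(p0[0],p0[1],(p0[2],)),B)
        ~~~^^^^^^^^^^^^^^^^^^^^^^^^^^^^
  File "h.py", line 34, in fit
    r=minimize(cost,i[0],method="Nelder-Mead",options=dict(initial_simplex=i,xatol=1e-4,fatol=1e-4))
    res = _minimize_neldermead(fun, x0, args, callback, bounds=bounds,
                               **options)
    fsim[k] = func(sim[k])
              ~~~~^^^^^^^^
    fx = function(np.copy(x), *(wrapper_args + args))
  File "h.py", line 30, in cost
    return t/len(cm)
           ~^~~~~~~~
ZeroDivisionError: division by zero
```

```bash
python3 - <<'E'
from h import *
w=read_camera("wrist")["img"];s=read_camera("scene")["img"]
cv2.imwrite("pics/w2.png",np.hstack([cv2.resize(w,(400,300)),cv2.resize(s[100:280,200:440],(400,300))]))
E
```

```text
(no output)
```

View pics/w2.png

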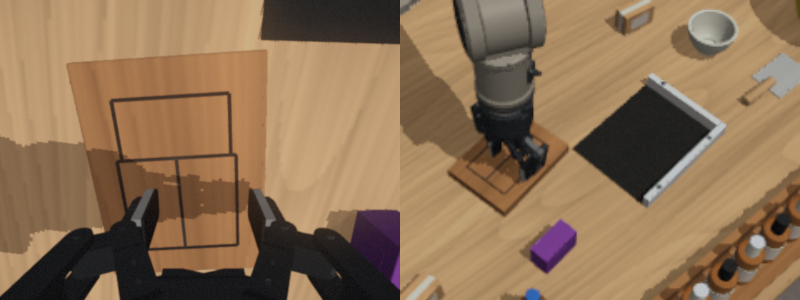

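```bash
python3 - <<'E'
from h import *
c=read_camera("wrist");o=get_obs();p=o['eef_pos']
a=np.radians(7.78);yv=np.array([np.cos(a),np.sin(a),0])
for z in(0,.013,.02,.03):
    for s in(-1,0,1): print(z,s,proj(c,p+[0,0,z]+s*.03*yv)[0])
# board corners top edge in wrist px (560x420 scale 1.4)
uv=np.array([(68,63),(267,51),(106,268),(262,262)])*1.4
P=ray(c,uv,.02);print(np.round(P,4))
E
```

```text
0 -1 [228.7564894  255.77374635]
0 0 [282.85011612 255.74781353]
0 1 [336.94766502 255.70792681]
0.013 -1 [224.65289538 266.79430265]
0.013 0 [282.74013208 266.7694581 ]
0.013 1 [340.83201844 266.72445689]
0.02 -1 [222.18235689 273.42991881]
0.02 0 [282.67391272 273.40607821]
0.02 1 [343.17059402 273.35772086]
0.03 -1 [218.27667822 283.92136086]
0.03 0 [282.56921946 283.89968135]
0.03 1 [346.86769876 283.84555869]
[[ 0.4532  0.0184]
 [ 0.5689  0.0406]
 [ 0.4765 -0.1331]
 [ 0.5987 -0.1104]]
```

The fingers slid over the board: when open, the tips sit well above the TCP. The board has hardly moved. I'll lift, back off, then come down lower while watching the force.

>>> carry_out(
  rows="0 0 40 0;0 -50 0 2.7;0 -53 0 0;0 0 -35 0;0 0 -5 0;0 0 -3 0;0 0 -3 0;0 0 0 0",
)

```text
t: 7.4
eef_pos: [0.5439, -0.1581, -0.0024]
tool_rot: [0.0, 0.639, 0.769, 0.0]
contact_force: [0.3, 0.3, 0.5]
gripper_width: 0.705
grasp_force: 0.0
```

>>> carry_out(
  rows="0 0 -2.5 0;0 0 -2.5 0;0 0 -1.5 0;0 0 0 0",
)

```text
t: 7.9
eef_pos: [0.5433, -0.1586, -0.0094]
tool_rot: [-0.0, 0.639, 0.769, -0.0]
contact_force: [-0.4, -0.4, 0.8]
gripper_width: 0.705
grasp_force: 0.0
```

>>> carry_out(
  rows="0 0 -2 0;-1.5 9.9 0 0;-1.5 9.9 0 0;-1.5 9.9 0 0;-1.5 9.9 0 0;-1.5 9.9 0 0",
)

```text
t: 8.65
eef_pos: [0.5359, -0.1084, -0.0113]
tool_rot: [0.0, 0.639, 0.769, 0.0]
contact_force: [0.2, -0.2, -0.0]
gripper_width: 0.7
grasp_force: 0.4
```

```bash
cat > d.py <<'E'
from c import *
import sys
def rects(w):  # rough wrist picture
    pass
o=get_obs();c=read_camera("wrist");cv2.imwrite(sys.argv[1],cv2.resize(c["img"],(400,300)))
q=o['tool_rot'];r=R.from_quat([q[1],q[2],q[3],q[0]]).as_matrix()
print(np.round(o['eef_pos'],4),"y dir",round(np.degrees(np.arctan2(r[1,1],r[0,1])),2),"cf",np.round(cf(o['eef_pos'][:2]),4),np.round(o['contact_force'],1))
for t in("place1","board_corner","corner"):
    for d in place_of("wrist",t)[:4]:
        w=ray(c,[d["centre"]],.02 if t!="corner" else 0)[0];print(t,np.round(d["centre"]),round(d["confidence"],2),np.round(w,4),np.round(cf(w),4))
d=outline_of("wrist","board")
if d:
    m=d[0]["pixels"].astype(float);P=ray(c,np.argwhere(m>0)[:,::-1],.02)
    rr=cv2.minAreaRect((P*1000).astype(np.float32));print("minrect",rr)
E
python3 d.py pics/w3.png
```

```text
[ 0.5359 -0.1084 -0.0113] y dir 10.55 cf [-0.2001 -0.3457] [ 0.2 -0.2 -0. ]
place1 [241. 126.] 0.73 [ 0.5067 -0.0413] [-0.2214 -0.2758]
place1 [344. 128.] 0.61 [ 0.5469 -0.0347] [-0.1807 -0.2738]
minrect ((528.045654296875, -46.30161666870117), (119.69806671142578, 104.28506469726562), 10.50120735168457)
```

>>> carry_out(
  rows="-1.7 14.9 0 0;-1.7 14.9 0 -0.5;-1.7 14.9 0 -0.5;-1.7 14.9 0 -0.5;-1.7 14.9 0 -0.5;-1.7 14.9 0 -0.5;-1.7 14.9 0 -0.5;-1.7 14.9 0 -0.5;-1.7 14.9 0 -0.4;-1 9.9 0 0",
)

```text
t: 10.15
eef_pos: [0.5194, 0.0362, -0.0114]
tool_rot: [-0.0, 0.665, 0.747, -0.0]
contact_force: [0.2, -0.9, 0.4]
gripper_width: 0.706
grasp_force: 0.6
```

```bash
python3 d.py pics/w4.png
```

```text
[ 0.5194  0.0362 -0.0114] y dir 6.68 cf [-0.1999 -0.2002] [ 0.2 -0.9  0.4]
place1 [242. 128.] 0.93 [0.4954 0.1044] [-0.2159 -0.1297]
place1 [342. 130.] 0.65 [0.535  0.1081] [-0.1761 -0.1305]
```

>>> carry_out(
  rows="1.7 -15 0 0;0 0 50 0;0 0 20 -10;-20 20 0 -10;-24 25 0 -10;-24.6 25 0 -10;-25 25 0 -10;0 0 0 -10;0 0 0 -10;0 0 0 -10",
)

```text
t: 11.65
eef_pos: [0.4281, 0.1137, 0.0589]
tool_rot: [0.0, 0.99, 0.141, 0.0]
contact_force: [-0.2, -0.1, -0.1]
gripper_width: 0.703
grasp_force: 0.0
```

>>> carry_out(
  rows="0 0 0 -10;0 0 -40 0;0 0 -20 0;0 0 -10 0;0 0 0 0",
)

```text
t: 12.28
eef_pos: [0.4279, 0.1139, -0.0114]
tool_rot: [0.0, 0.998, 0.057, -0.0]
contact_force: [-0.1, -0.6, 0.4]
gripper_width: 0.702
grasp_force: 0.0
```

```bash
python3 d.py pics/w5.png
```

```text
[ 0.4279  0.1139 -0.0114] y dir -83.45 cf [-0.2819 -0.1125] [-0.1 -0.6  0.4]
place1 [324. 147.] 0.96 [0.4943 0.1045] [-0.217  -0.1295]
place1 [325.  35.] 0.84 [0.5341 0.1103] [-0.1768 -0.1283]
place1 [179.  93.] 0.77 [0.5083 0.163 ] [-0.1964 -0.0729]
minrect ((498.0260009765625, 125.84989929199219), (91.14104461669922, 160.0148468017578), 6.528682231903076)
```

>>> carry_out(
  rows="14.9 1.7 0 0;14.9 1.7 0 0;14.9 1.7 0 0;14.9 1.7 0 0;14.9 1.7 0 0;14.9 1.7 0 0;14.9 1.7 0 0;14.9 1.7 0 0;9.9 1.2 0 0;4 0.5 0 0",
)

```text
t: 13.78
eef_pos: [0.5615, 0.1302, -0.0114]
tool_rot: [0.0, 0.998, 0.058, 0.0]
contact_force: [-1.0, -0.1, 1.0]
gripper_width: 0.701
grasp_force: 0.9
```

```bash
python3 d.py pics/w6.png
```

```text
[ 0.5615  0.1302 -0.0114] y dir -83.36 cf [-0.1473 -0.1117] [-1.  -0.1  1. ]
place1 [329.  75.] 0.93 [0.6546 0.1231] [-0.0556 -0.1293]
place1 [187. 127.] 0.89 [0.6294 0.1759] [-0.0746 -0.074 ]
place1 [324. 180.] 0.61 [0.6146 0.119 ] [-0.0958 -0.1288]
place1 [278. 129.] 0.16 [0.6328 0.1403] [-0.0753 -0.1098]
corner [277. 127.] 0.27 [0.6325 0.141 ] [-0.0756 -0.109 ]
minrect ((624.8948364257812, 139.996337890625), (104.89094543457031, 159.87322998046875), 6.604838848114014)
```

View pics/w6.png

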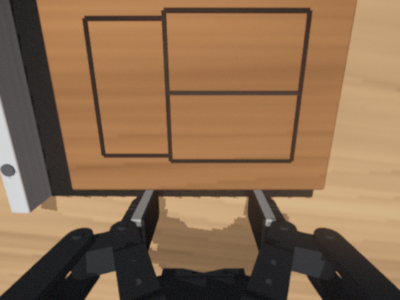

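The wrist view shows the board square, with the left rail at (20,130) about 30 mm away. About 16 mm is left to the far rail.

>>> carry_out(
  rows="7 0.8 0 0;4 0.5 0 0;2 0.2 0 0;0 0 0 0",
)

```text
t: 14.52
eef_pos: [0.5742, 0.1317, -0.0112]
tool_rot: [0.0, 0.998, 0.058, 0.0]
contact_force: [-0.6, 0.3, 0.2]
gripper_width: 0.703
grasp_force: 0.0
```

>>> carry_out(
  rows="2 0.2 0 0;0 0 0 0",
)

```text
t: 14.78
eef_pos: [0.5759, 0.1318, -0.0113]
tool_rot: [0.0, 0.998, 0.058, 0.0]
contact_force: [-0.4, 0.5, -0.1]
gripper_width: 0.706
grasp_force: 0.4
```

>>> carry_out(
  rows="2 0.2 0 0;0 0 0 0",
)

```text
t: 15.02
eef_pos: [0.5763, 0.132, -0.0116]
tool_rot: [-0.0, 0.998, 0.058, -0.002]
contact_force: [-4.5, -1.2, 4.5]
gripper_width: 0.703
grasp_force: 2.7
```

>>> carry_out(
  rows="-10 -1.2 0 0;0 0 50 0;0 0 20 10;20 -24 0 10;22 -25 0 10;22 -25 0 10;22.4 -25 0 10;0 0 0 10;0 0 0 10;0 0 0 10",
)

```text
t: 16.27
eef_pos: [0.6543, 0.0317, 0.0587]
tool_rot: [0.0, 0.726, 0.688, 0.0]
contact_force: [0.1, 0.5, -0.4]
gripper_width: 0.704
grasp_force: 0.0
```

>>> carry_out(
  rows="0 0 0 10;0 0 -40 0;0 0 -20 0;0 0 -10 0;-1.1 9.9 0 0;-1.1 9.9 0 0;-1.1 9.9 0 0;-0.7 5.9 0 0;0 0 0 0",
)

```text
t: 17.4
eef_pos: [0.6504, 0.0686, -0.011]
tool_rot: [-0.0, 0.665, 0.747, 0.0]
contact_force: [0.4, -0.8, 0.2]
gripper_width: 0.699
grasp_force: 0.0
```

```bash
python3 d.py pics/w7.png
```

```text
[ 0.6504  0.0686 -0.011 ] y dir 6.7 cf [-0.0661 -0.183 ] [ 0.4 -0.8  0.2]
place1 [246. 126.] 0.74 [0.6277 0.1376] [-0.0806 -0.1118]
place1 [349. 127.] 0.71 [0.6683 0.1421] [-0.0398 -0.1121]
minrect ((648.2420654296875, 131.451171875), (120.36478424072266, 104.00762939453125), 6.663949012756348)
```

>>> carry_out(
  rows="-0.5 5 0 0;-0.5 4 0 0;0 0 0 0",
)

```text
t: 18.02
eef_pos: [0.6492, 0.0772, -0.0113]
tool_rot: [-0.0, 0.665, 0.747, 0.0]
contact_force: [0.3, 0.1, 0.5]
gripper_width: 0.705
grasp_force: 0.0
```

>>> carry_out(
  rows="-0.2 2 0 0;0 0 0 0",
)

```text
t: 18.27
eef_pos: [0.649, 0.0787, -0.0113]
tool_rot: [-0.0, 0.665, 0.747, 0.0]
contact_force: [0.1, -0.9, 0.4]
gripper_width: 0.701
grasp_force: 0.1
```

>>> carry_out(
  rows="-0.2 2 0 0;0 0 0 0",
)

```text
t: 18.52
eef_pos: [0.6487, 0.079, -0.0113]
tool_rot: [0.0, 0.665, 0.746, -0.001]
contact_force: [-0.1, -4.9, -0.6]
gripper_width: 0.708
grasp_force: 2.3
```

>>> carry_out(
  rows="1.1 -10 0 0;0 -10 50 0;0 -10 60 0;0 0 60 0;0 0 40 0;0 0 0 0",
)

```text
t: 19.27
eef_pos: [0.6524, 0.0507, 0.2028]
tool_rot: [0.002, 0.665, 0.747, 0.003]
contact_force: [-0.1, 0.3, -0.5]
gripper_width: 0.706
grasp_force: 0.0
```

```bash
python3 d.py pics/w8.png; python3 - <<'E'
from h import *
cv2.imwrite("pics/w8.png",read_camera("wrist")["img"])
E
```

```text
[0.6524 0.0507 0.2028] y dir 6.65 cf [-0.0661 -0.201 ] [-0.1  0.3 -0.5]
place1 [290.  20.] 0.97 [0.6423 0.2072] [-0.0581 -0.0444]
place1 [308.  85.] 0.83 [0.6667 0.1528] [-0.0402 -0.1012]
place1 [267.  84.] 0.56 [0.6259 0.1489] [-0.0811 -0.1005]
minrect ((645.618896484375, 156.0908660888672), (121.213134765625, 136.16009521484375), 6.5582194328308105)
```

View pics/w8.png

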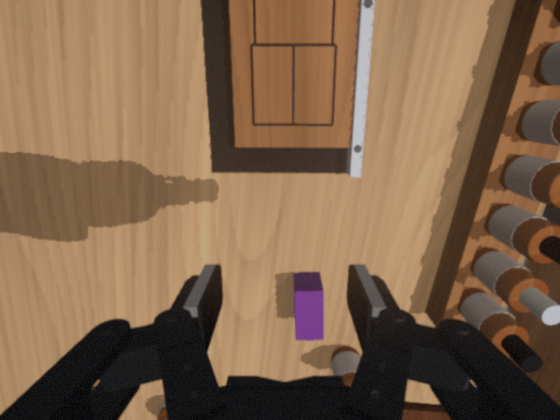

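The board sits against the far rail, with contact felt at both rails. Now I'll go above carton A.

>>> carry_out(
  rows="-1.7 -43.3 0 -10.2;-1.7 -43.3 0 -10.2;-1.7 -43.3 0 -10.2;-1.7 -43.3 0 -10.2;-1.7 -43.3 0 -10.2;-1.7 -43.3 0 -10.2;-1.7 -43.3 0 -10.2;-1.7 -43.3 0 -10.2;0 0 -20 0;0 0 0 0",
  claw=85,
)

```text
t: 20.82
eef_pos: [0.6354, -0.2943, 0.1757]
tool_rot: [-0.001, 0.991, 0.131, -0.002]
contact_force: [0.9, 1.1, -0.7]
gripper_width: 0.999
grasp_force: 0.0
```

```bash
cat > e.py <<'E'
from c import *
# usage: e.py x y yaw name [z0]
x,y,w=[float(a) for a in sys.argv[1:4]];nm=sys.argv[4];z0=float(sys.argv[5]) if len(sys.argv)>5 else 0
o=get_obs();q=o['tool_rot'];r=R.from_quat([q[1],q[2],q[3],q[0]]).as_matrix()
yd=np.degrees(np.arctan2(r[1,1],r[0,1]));print(np.round(o['eef_pos'],4),"ydir",round(yd,2),"tilt",np.round(r[:2,2],3),o['t'])
c=read_camera("wrist");cv2.imwrite(f"pics/{nm}.png",c["img"])
e=proj(c,[x,y,z0+.022])[0]
L=outline_of("wrist","carton1");print("expect",np.round(e),[(np.round(d["centre"]).tolist(),round(d["confidence"],2)) for d in L])
d=near(L,e,60)
if d is not None:
    p,f=fit([(c,d["pixels"].astype(float))],(x,y,(w,w+.3,w-.3)),C,z0);print("fit",np.round(p,4),round(f,3),"own y deg",np.degrees(p[2])+90,"delta mm",np.round((p[:2]-o['eef_pos'][:2])*1000,1))
E
python3 e.py .6385 -.2953 .256 wA
```

```text
[ 0.6354 -0.2943  0.1757] ydir -74.89 tilt [-0.004  0.002] 20.825
expect [286. 187.] [([82.0, 73.0], 0.97), ([330.0, 347.0], 0.95), ([285.0, 193.0], 0.78), ([404.0, 130.0], 0.68), ([477.0, 249.0], 0.68), ([454.0, 316.0], 0.57)]
fit [ 0.6373 -0.2955  0.1985] 0.077 own y deg 101.37397692482665 delta mm [ 1.9 -1.2]
```

View pics/wA.png

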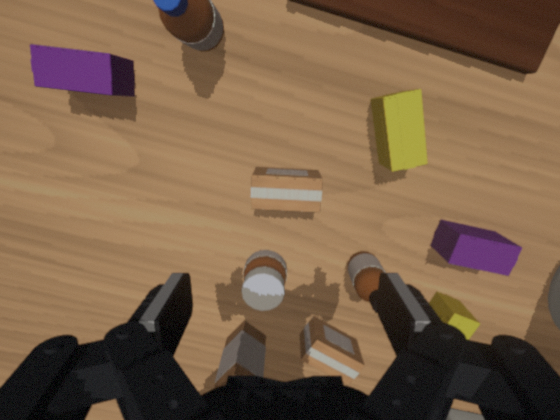

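The wrist view shows carton A at (286,190), centred between the fingers and clear of the jar and bottle. I'll go down and grip it by its ends.

>>> carry_out(
  rows="2 -1.2 -40 -2;0 0 -40 0;0 0 -40 0;0 0 -20 0;0 0 0 0;0 0 0 0",
)

```text
t: 21.68
eef_pos: [0.6395, -0.2977, 0.0406]
tool_rot: [0.001, 0.994, 0.114, 0.001]
contact_force: [0.1, 0.0, 0.8]
gripper_width: 0.993
grasp_force: 0.0
```

```bash
python3 e.py .6375 -.2955 .2 wA2
```

```text
[ 0.6395 -0.2977  0.0406] ydir -76.94 tilt [ 0.002 -0.001] 21.675
expect [279. 247.] [([8.0, 77.0], 0.94), ([279.0, 256.0], 0.67), ([542.0, 316.0], 0.63)]
fit [ 0.6376 -0.2955  0.1969] 0.058 own y deg 101.27931475715366 delta mm [-1.9  2.2]
```

>>> carry_out(
  rows="-1.9 2.2 -15 -1.2;0 0 -20 0;0 0 -10 0;0 0 0 0",
)

```text
t: 22.28
eef_pos: [0.6355, -0.2945, -0.0079]
tool_rot: [-0.001, 0.995, 0.103, -0.001]
contact_force: [-0.1, 0.1, 0.2]
gripper_width: 0.997
grasp_force: 0.0
```

>>> carry_out(
  rows="0 0 0 0;0 0 0 0;0 0 0 0;0 0 0 0;0 0 0 0",
  claw=50,
  force=35,
)

```text
t: 22.9
eef_pos: [0.6368, -0.2952, -0.0057]
tool_rot: [0.0, 0.995, 0.103, 0.0]
contact_force: [-0.4, -0.1, 4.8]
gripper_width: 0.767
grasp_force: 40.6
```

>>> carry_out(
  rows="0 0 30 0;0 0 55 0;3.4 49.8 0 -0.6;3.4 49.8 0 -0.6;3.4 49.8 0 -0.6;3.4 49.8 0 -0.6;3.4 49.8 0 -0.6;3.4 49.8 0 -0.6;3.4 49.8 0 -0.6;3.4 49.8 0 -0.6",
)

```text
t: 24.15
eef_pos: [0.6632, 0.1054, 0.0783]
tool_rot: [-0.0, 0.998, 0.061, -0.0]
contact_force: [-0.2, -0.6, -1.3]
gripper_width: 0.763
grasp_force: 40.2
```

>>> carry_out(
  rows="3 35 0 -0.4;0 14.8 0 0;0 0 -20 0;0 0 0 0;0 0 0 0",
)

```text
t: 24.78
eef_pos: [0.6665, 0.1507, 0.0585]
tool_rot: [0.001, 0.998, 0.056, -0.0]
contact_force: [0.5, 0.6, -0.1]
gripper_width: 0.765
grasp_force: 40.1
```

```bash
cat > g.py <<'E'
from c import *
o=get_obs();q=o['tool_rot'];r=R.from_quat([q[1],q[2],q[3],q[0]]).as_matrix()
print(np.round(o['eef_pos'],4),"ydir",round(np.degrees(np.arctan2(r[1,1],r[0,1])),2),o['t'],o['gripper_width'],o['grasp_force'])
c=read_camera("wrist");cv2.imwrite("pics/%s.png"%sys.argv[1],c["img"])
for t in("place1","board_corner"):
    for d in place_of("wrist",t)[:4]:
        w=ray(c,[d["centre"]],.02)[0];print(t,np.round(d["centre"]),round(d["confidence"],2),np.round(w,4),np.round(cf(w),4))
if len(sys.argv)>2:
    z0=float(sys.argv[2])
    for d in outline_of("wrist","carton1")[:4]:
        w=ray(c,[d["centre"]],z0+.022)[0]
        p,f=fit([(c,d["pixels"].astype(float))],(w[0],w[1],(.1,.5,1.2,-.4)),C,z0);print("carton",np.round(d["centre"]),np.round(p,4),round(f,3))
E
python3 g.py wP .06
```

```text
[0.6665 0.1507 0.0585] ydir -83.55 24.775 0.7653464644148545 40.135706663131714
place1 [281. 233.] 0.61 [0.666 0.152] [-0.041  -0.1019]
place1 [200. 260.] 0.61 [0.6399 0.2052] [-0.0608 -0.0461]
board_corner [136. 170.] 0.77 [0.6985 0.2476] [ 0.0023 -0.0107]
carton [284. 294.] [0.6649 0.1495 0.1105] 0.03
```

>>> carry_out(
  rows="1.5 3 -20 0;0 0 -15 0;0 0 -5 0;0 0 0 0;0 0 -2.5 0;0 0 0 0",
)

```text
t: 25.72
eef_pos: [0.6683, 0.1563, 0.0165]
tool_rot: [-0.0, 0.998, 0.058, 0.0]
contact_force: [0.4, 0.6, 0.1]
gripper_width: 0.764
grasp_force: 40.1
```

>>> carry_out(
  rows="0 -2 -1 0;0 0 -1 0;0 0 0 0",
)

```text
t: 26.1
eef_pos: [0.6682, 0.1541, 0.0143]
tool_rot: [0.0, 0.998, 0.058, 0.0]
contact_force: [-0.6, -0.3, 0.2]
gripper_width: 0.764
grasp_force: 40.1
```

```bash
python3 g.py wP1 .02
```

```text
[0.6682 0.1541 0.0143] ydir -83.38 26.1 0.7635985130540744 40.145559310913086
board_corner [106. 187.] 0.65 [0.6999 0.2468] [ 0.0036 -0.0117]
carton [282. 294.] [0.6691 0.1533 0.1255] 0.035
```

>>> carry_out(
  rows="0 0 -1 0;0 0 0 0",
)

```text
t: 26.55
eef_pos: [0.6683, 0.1542, 0.0143]
tool_rot: [-0.0, 0.998, 0.058, 0.0]
contact_force: [-3.8, -0.0, 7.3]
gripper_width: 0.765
grasp_force: 41.0
```

>>> carry_out(
  rows="0 0 0 0;0 0 0 0;0 0 0 0;0 0 30 0;0 0 40 0;0 0 30 0;0 0 0 0",
  claw=85,
)

```text
t: 27.42
eef_pos: [0.6698, 0.1542, 0.1158]
tool_rot: [-0.0, 0.998, 0.058, 0.002]
contact_force: [0.7, -0.3, -0.6]
gripper_width: 0.995
grasp_force: 0.0
```

```bash
python3 g.py wP2 .02
```

```text
[0.6698 0.1542 0.1158] ydir -83.37 27.425 0.9947503046766911 0.0
place1 [285. 257.] 0.66 [0.6254 0.1476] [-0.0819 -0.1017]
place1 [220. 233.] 0.63 [0.6409 0.2062] [-0.0597 -0.0452]
board_corner [167. 160.] 0.61 [0.699  0.2512] [ 0.0031 -0.0072]
carton [284. 222.] [0.6693 0.1536 0.1398] 0.053
carton [104. 410.] [ 0.405   0.3035 -0.9425] 0.256
carton [545. 212.] [ 0.6953 -0.0797 -0.0176] 0.09
```

View pics/wP2.png

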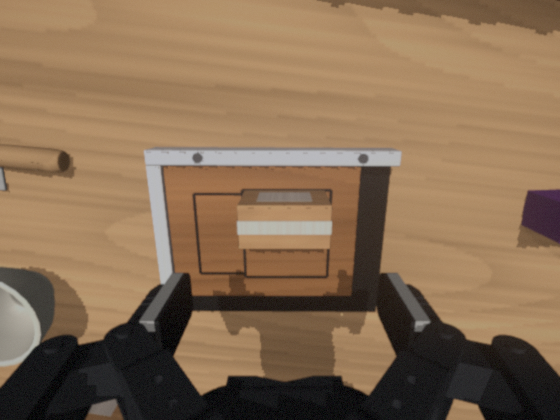

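The wrist view shows the board flush to both rails, at (160,230) and (270,157). Carton A stands inside place2 at (284,222). Next is carton C.

>>> carry_out(
  rows="-40.8 28.1 20 -1.1;-40.8 28.1 20 -1.1;-40.8 28.1 10 -1.1;-40.8 28.1 0 -1.1;-40.8 28.1 0 -1.1;-40.8 28.1 -20 -1.1;0 0 -30 0;0 0 0 0;0 0 0 0",
)

```text
t: 28.75
eef_pos: [0.4243, 0.3221, 0.1138]
tool_rot: [0.0, 1.0, -0.001, 0.0]
contact_force: [-0.7, 0.8, -0.3]
gripper_width: 0.998
grasp_force: 0.0
```

```bash
python3 e.py .425 .3227 0 wC
```

```text
[0.4243 0.3221 0.1138] ydir -90.07 tilt [ 0.001 -0.   ] 28.75
expect [283. 208.] [([282.0, 212.0], 0.67)]
fit [ 0.4239  0.3229 -0.0926] 0.053 own y deg 84.6937215389509 delta mm [-0.4  0.8]
```

>>> carry_out(
  rows="0 1 -40 -4.5;0 0 -30 0;0 0 0 0;0 0 0 0",
)

```text
t: 29.35
eef_pos: [0.4246, 0.3239, 0.0446]
tool_rot: [-0.001, 0.999, -0.039, 0.001]
contact_force: [0.4, -0.2, 1.0]
gripper_width: 0.998
grasp_force: 0.0
```

```bash
python3 e.py .424 .3227 -.08 wC2
```

```text
[0.4246 0.3239 0.0446] ydir -94.52 tilt [0.002 0.001] 29.35
expect [285. 243.] [([283.0, 245.0], 0.97)]
fit [ 0.4238  0.3231 -0.0987] 0.049 own y deg 84.3437394951963 delta mm [-0.8 -0.9]
```

>>> carry_out(
  rows="-0.8 -0.9 -20 -0.9;0 0 -20 0;0 0 -10 0;0 0 0 0",
)

```text
t: 29.95
eef_pos: [0.4227, 0.3231, -0.0066]
tool_rot: [-0.0, 0.999, -0.047, 0.0]
contact_force: [0.4, -0.3, 0.2]
gripper_width: 1.0
grasp_force: 0.0
```

>>> carry_out(
  rows="0 0 0 0;0 0 0 0;0 0 0 0;0 0 0 0;0 0 0 0",
  claw=50,
)

```text
t: 30.58
eef_pos: [0.4232, 0.3233, -0.0059]
tool_rot: [-0.001, 0.999, -0.047, 0.0]
contact_force: [-1.7, 0.1, 6.0]
gripper_width: 0.766
grasp_force: 39.1
```

>>> carry_out(
  rows="0 0 30 0;0 0 55 0;33.9 -29 0 2;33.9 -29 0 2;33.9 -29 0 2;33.9 -29 0 2;33.9 -29 0 2;33.7 -29.3 0 2;0 0 -20 0;0 0 0 0",
)

```text
t: 31.82
eef_pos: [0.6239, 0.149, 0.0564]
tool_rot: [0.0, 0.998, 0.058, -0.002]
contact_force: [-0.4, -0.3, -0.2]
gripper_width: 0.765
grasp_force: 39.9
```

>>> carry_out(
  rows="0 0 0 0;0 0 -15 0;0 0 0 0",
)

```text
t: 32.2
eef_pos: [0.6244, 0.1495, 0.0419]
tool_rot: [0.0, 0.998, 0.058, -0.001]
contact_force: [-0.0, 0.2, 0.1]
gripper_width: 0.765
grasp_force: 39.9
```

```bash
python3 g.py wQ .055
```

```text
[0.6244 0.1495 0.0419] ydir -83.31 32.2 0.7648683715339067 39.9059271812439
place1 [286. 243.] 0.58 [0.6246 0.1477] [-0.0826 -0.1014]
place1 [193. 208.] 0.58 [0.6406 0.2057] [-0.0601 -0.0457]
board_corner [120. 106.] 0.76 [0.6946 0.2468] [-0.0017 -0.0111]
carton [287. 183.] [0.6754 0.161  0.3532] 0.69
carton [286. 289.] [0.6288 0.1475 0.0349] 0.197
carton [195. 169.] [0.6678 0.193  1.6749] 0.527
```

>>> carry_out(
  rows="1.5 -0.5 -15 0;0 0 -8 0;0 0 -3 0;0 0 0 0;0 0 -1.5 0;0 0 -0.8 0;0 0 0 0",
)

```text
t: 33.28
eef_pos: [0.6273, 0.1482, 0.015]
tool_rot: [-0.0, 0.998, 0.058, 0.0]
contact_force: [0.1, 0.4, -0.5]
gripper_width: 0.764
grasp_force: 39.9
```

>>> carry_out(
  rows="0 0.4 -1 0;0 0 -0.7 0;0 0 0 0",
)

```text
t: 33.65
eef_pos: [0.6274, 0.1485, 0.0142]
tool_rot: [-0.0, 0.998, 0.058, 0.0]
contact_force: [-3.1, -0.3, 7.3]
gripper_width: 0.764
grasp_force: 40.9
```

>>> carry_out(
  rows="0 0 0 0;0 0 0 0;0 0 0 0;0 0 30 0;0 0 40 0;0 0 40 0;0 0 0 0",
  claw=85,
)

```text
t: 34.52
eef_pos: [0.6294, 0.1485, 0.1264]
tool_rot: [-0.001, 0.998, 0.058, 0.003]
contact_force: [0.4, -0.7, -1.1]
gripper_width: 0.998
grasp_force: 0.0
```

```bash
python3 g.py wQ2 .02
```

```text
[0.6294 0.1485 0.1264] ydir -83.38 34.525 0.9982497568885931 0.0
place1 [222. 183.] 0.86 [0.6422 0.2027] [-0.0588 -0.0489]
board_corner [168. 113.] 0.65 [0.6947 0.2492] [-0.0013 -0.0087]
carton [543. 166.] [ 0.6932 -0.0811  0.0197] 0.092
carton [284. 167.] [0.6689 0.1536 0.1253] 0.039
carton [286. 216.] [0.6277 0.1475 0.0992] 0.096
```

>>> carry_out(
  rows="-16.7 -54.6 6 -2;-16.7 -54.6 6 -2;-16.7 -54.6 6 -2;-16.7 -54.6 6 -2;-16.7 -54.6 6 -2;-16.7 -54.6 0 -2;-16.7 -54.6 0 -2;-16.7 -54.6 0 -2;-16.7 -54.6 0 -2;-16.7 -54.6 0 -2",
)

```text
t: 35.98
eef_pos: [0.4592, -0.3985, 0.152]
tool_rot: [-0.0, 0.993, -0.117, -0.001]
contact_force: [0.9, -0.0, 0.4]
gripper_width: 0.998
grasp_force: 0.0
```

>>> carry_out(
  rows="0 0 0 0;0 0 0 0",
)

```text
t: 36.22
eef_pos: [0.4599, -0.3968, 0.1521]
tool_rot: [-0.001, 0.993, -0.117, -0.001]
contact_force: [1.1, 0.1, -0.8]
gripper_width: 0.999
grasp_force: 0.0
```

```bash
python3 e.py .462 -.398 -.232 wB
```

```text
[ 0.4599 -0.3968  0.1521] ydir -103.39 tilt [-0.001  0.001] 36.225
expect [285. 194.] [([283.0, 194.0], 0.95)]
fit [ 0.4615 -0.3979 -0.3053] 0.047 own y deg 72.50516557092166 delta mm [ 1.6 -1.1]
```

View pics/wB.png

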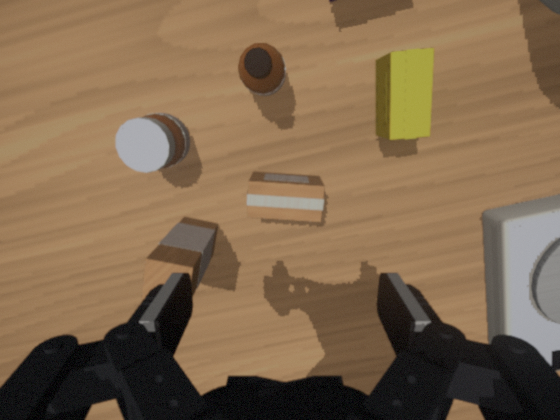

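The wrist view shows carton B at (285,195) between the fingers. The tall carton, with its base near (205,240), stays clear of the left finger. That was my tenth and last picture view.

>>> carry_out(
  rows="1.6 -1.1 -40 -3.5;0 0 -40 0;0 0 -27 0;0 0 0 0;0 0 0 0",
)

```text
t: 36.95
eef_pos: [0.4628, -0.3983, 0.0472]
tool_rot: [0.0, 0.989, -0.146, 0.0]
contact_force: [-0.6, -0.9, 0.0]
gripper_width: 1.0
grasp_force: 0.0
```

```bash
python3 e.py .4615 -.3979 -.3 wB2
```

```text
[ 0.4628 -0.3983  0.0472] ydir -106.79 tilt [ 0.001 -0.001] 36.95
expect [284. 243.] [([284.0, 246.0], 0.78), ([465.0, 79.0], 0.59)]
fit [ 0.4612 -0.3978 -0.311 ] 0.042 own y deg 72.17979800629892 delta mm [-1.6  0.5]
```

>>> carry_out(
  rows="-1.4 0.5 -20 -0.7;0 0 -20 0;0 0 -12.5 0;0 0 0 0",
)

```text
t: 37.55
eef_pos: [0.4596, -0.3975, -0.0077]
tool_rot: [-0.001, 0.988, -0.153, -0.001]
contact_force: [0.2, 0.1, 0.8]
gripper_width: 0.996
grasp_force: 0.0
```

>>> carry_out(
  rows="0 0 0 0;0 0 0 0;0 0 0 0;0 0 0 0;0 0 0 0",
  claw=50,
)

```text
t: 38.17
eef_pos: [0.4607, -0.3984, -0.0058]
tool_rot: [0.0, 0.988, -0.153, 0.0]
contact_force: [-0.9, 0.8, 5.0]
gripper_width: 0.768
grasp_force: 40.3
```

>>> carry_out(
  rows="0 0 35 0;0 0 50 0;0 0 50 0;15 50.4 0 9.5;15 50.4 0 9.5;15 50.4 0 9.5;15 50.4 0 9.5;15 50.4 0 9.5;15 50.4 0 9.5;15 50.4 0 9.5",
)

```text
t: 39.42
eef_pos: [0.5654, -0.0433, 0.1285]
tool_rot: [-0.0, 0.909, 0.417, -0.0]
contact_force: [0.8, -0.7, -0.5]
gripper_width: 0.769
grasp_force: 39.7
```

>>> carry_out(
  rows="15 50.4 0 9.5;15 50.4 0 9.5;15 50.4 0 9.5;15 50.4 0 9.5;15 50.4 0 9.6;0 0 -20 0;0 0 -20 0;0 0 0 0;0 0 0 0",
)

```text
t: 40.55
eef_pos: [0.6406, 0.2053, 0.089]
tool_rot: [0.0, 0.667, 0.745, -0.0]
contact_force: [-0.4, 0.2, -0.3]
gripper_width: 0.762
grasp_force: 39.7
```

```bash
python3 g.py wR .095
```

```text
[0.6406 0.2053 0.089 ] ydir 6.4 40.55 0.7624574563475855 39.691956639289856
place1 [286. 216.] 0.86 [0.6425 0.2049] [-0.0583 -0.0467]
board_corner [358. 151.] 0.85 [0.6881 0.2596] [-0.0067  0.0024]
carton [252. 350.] [0.6937 0.0524 0.8333] 1.0
carton [318. 350.] [0.7023 0.0395 0.7938] 1.0
carton [284. 289.] [0.6416 0.2041 1.6722] 0.046
```

>>> carry_out(
  rows="0 0 -20 0;0 0 -20 0;0 0 -15 0;0 0 0 0;0 0 0 0",
)

```text
t: 41.38
eef_pos: [0.6408, 0.2066, 0.0338]
tool_rot: [0.0, 0.666, 0.746, 0.0]
contact_force: [0.1, 1.0, -1.2]
gripper_width: 0.76
grasp_force: 39.7
```

```bash
python3 g.py wR2 .04
```

```text
[0.6408 0.2066 0.0338] ydir 6.52 41.375 0.7603942636761774 39.69275951385498
place1 [285. 244.] 0.67 [0.6418 0.2081] [-0.0586 -0.0435]
board_corner [377. 170.] 0.95 [0.6874 0.2576] [-0.0076  0.0005]
carton [284. 289.] [0.6416 0.205  1.6934] 0.067
carton [329. 366.] [0.7092 0.0609 0.4259] 1.0
carton [243. 361.] [0.6357 0.0505 0.4185] 1.0
carton [399.   4.] [ 0.6461  0.3649 -0.0333] 1.0
```

>>> carry_out(
  rows="0 0.7 -10 0;0 0 -6 0;0 0 -2 0;0 0 0 0;0 0 -1.2 0;0 0 -0.8 0;0 0 0 0",
)

```text
t: 42.45
eef_pos: [0.6407, 0.2075, 0.0142]
tool_rot: [0.0, 0.666, 0.746, 0.0]
contact_force: [-1.7, -0.0, 3.6]
gripper_width: 0.77
grasp_force: 40.0
```

>>> carry_out(
  rows="0 0 0 0;0 0 0 0;0 0 0 0;0 0 30 0;0 0 40 0;0 -20 50 0;0 -30 30 0;0 0 0 0;0 0 0 0",
  claw=85,
)

```text
t: 43.58
eef_pos: [0.64, 0.1582, 0.1631]
tool_rot: [-0.001, 0.666, 0.746, -0.0]
contact_force: [0.3, 0.8, 0.2]
gripper_width: 0.995
grasp_force: 0.0
```

```bash
python3 g.py wS .02; python3 - <<'E'
from c import *
c=read_camera("wrist");d=outline_of("wrist","board")[0];m=d["pixels"].astype(float)
P=ray(c,np.argwhere(m>0)[:,::-1],.02);print("board rect",cv2.minAreaRect((P*1000).astype(np.float32)))
t=read_camera("top")
L=outline_of("top","carton1")
for w in((.6685,.1534),(.6274,.148),(.6412,.2075)):
    d=near(L,proj(t,[*w,.045])[0],8);
    if d is not None: print("top",np.round(fit([(t,d["pixels"].astype(float))],(*w,(.1,1.67)),C,.02)[0],4))
E
```

```text
[0.64   0.1582 0.1631] ydir 6.55 43.575 0.9947475872362875 0.0
place1 [310. 204.] 0.7 [0.6674 0.148 ] [-0.04   -0.1061]
place1 [357.  91.] 0.52 [0.694  0.2567] [-0.0011 -0.0012]
board_corner [349.  96.] 0.97 [0.6883 0.2521] [-0.0074 -0.0051]
carton [269. 207.] [0.6287 0.146  0.1194] 0.052
carton [292. 145.] [ 0.6416  0.2062 -1.4495] 0.045
carton [316. 212.] [0.6697 0.1521 0.1462] 0.087
board rect ((644.0927124023438, 168.53448486328125), (120.57012176513672, 161.09637451171875), 6.886521339416504)
top [0.6717 0.1416 0.5337]
top [0.6315 0.1389 0.2426]
top [0.6111 0.2033 2.4482]
```

```bash
python3 - <<'E'
from c import *
c=read_camera("wrist");g=cv2.GaussianBlur(c["img"],(1,1),0)
def w(a,b):
    s,k=np.sin(.1155),np.cos(.1155);return [CO[0]+k*a-s*b,CO[1]+s*a+k*b,.02]
for nm,f in (("x@-.02",lambda t:w(t,-.02)),("x@-.12",lambda t:w(t,-.12)),("y@-.1",lambda t:w(-.1,t)),("y@-.03",lambda t:w(-.03,t))):
    print(nm)
    T=np.arange(-.014,.016,.002);uv=proj(c,[f(t) for t in T])
    print([(int(round(t*1000)),g[int(round(v)),int(round(u))].tolist()) for t,(u,v) in zip(T,uv)])
E
```

```text
x@-.02
[(-14, [82, 116, 162]), (-12, [80, 114, 159]), (-10, [80, 113, 159]), (-8, [78, 112, 156]), (-6, [74, 106, 150]), (-4, [75, 106, 147]), (-2, [61, 83, 116]), (0, [83, 85, 97]), (2, [163, 162, 166]), (4, [188, 183, 182]), (6, [188, 184, 184]), (8, [189, 185, 184]), (10, [187, 183, 182]), (12, [162, 164, 173]), (14, [104, 139, 172])]
x@-.12
[(-14, [103, 139, 173]), (-12, [77, 109, 149]), (-10, [74, 106, 149]), (-8, [74, 108, 151]), (-6, [79, 113, 155]), (-4, [77, 111, 154]), (-2, [75, 97, 128]), (0, [130, 133, 138]), (2, [187, 184, 184]), (4, [190, 185, 185]), (6, [191, 185, 185]), (8, [190, 186, 186]), (10, [179, 175, 177]), (12, [150, 160, 176]), (14, [104, 139, 171])]
y@-.1
[(-14, [74, 106, 149]), (-12, [70, 103, 148]), (-10, [75, 107, 151]), (-8, [73, 105, 148]), (-6, [71, 104, 148]), (-4, [72, 105, 147]), (-2, [100, 112, 132]), (0, [185, 183, 183]), (2, [188, 185, 185]), (4, [184, 183, 184]), (6, [186, 182, 182]), (8, [187, 184, 183]), (10, [139, 152, 167]), (12, [101, 136, 169]), (14, [102, 137, 171])]
y@-.03
[(-14, [77, 113, 159]), (-12, [80, 114, 159]), (-10, [79, 116, 161]), (-8, [79, 114, 161]), (-6, [80, 115, 161]), (-4, [79, 115, 159]), (-2, [119, 126, 145]), (0, [189, 185, 185]), (2, [188, 183, 183]), (4, [185, 182, 182]), (6, [188, 182, 182]), (8, [187, 182, 182]), (10, [143, 157, 174]), (12, [102, 136, 168]), (14, [101, 137, 168])]
```

Wood runs directly into aluminium at both rails, with no dark strip between them, so the board is flush. All three cartons are within about 3.5 mm of their places.

```bash
python3 -c "
from station import *
print(hand_in())"
```

```text
the job is handed in; nothing more can be done
None
```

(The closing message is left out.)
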